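Hang the inspection mirror in the bench cabinet

ROBOT

A 6-joint arm with a two-finger parallel gripper is mounted at the origin on the work surface. World frame = base frame: x ahead of the robot, y to its left, z up, the work surface at z = 0. Lengths are in mm, angles in degrees, forces in N, time in s.
With the tool pointing down it reaches from about 300 to 850 mm from the base axis. Payload 4.2 kg.
Tool frame: the origin (TCP) lies at the very end of the fingers, on their centre line; the grasp point (between the pads) lies 19 mm behind it (env.tcp_to_grasp is the distance from the TCP to the grasp point, in mm); z points along the fingers, x is the direction in which the jaws open and shut, and the axes are right-handed (so a half turn about z gives the same grasp; the last joint's range is limited). The gripper opens to 91 mm and grips with 3 to 60 N. Pads are 32 mm wide; open, the fingers measure 118 mm over their backs; the gripper's body (76 mm by 178 mm) begins 60 mm behind the grasp point.
Start: joints at [73.281, 18.312, 89.639, -0, 72.044, -1.146], TCP at [154.37, 553.907, 213.976] pointing down, gripper open.
Joint ranges: [-177.97, 177.97], [-48.28, 115.42], [12.27, 149.76], [-77.06, 257.06], [2.81, 150.46], [-146.56, 146.56]. Speed limits (degrees/s): [147.25, 147.25, 180, 180, 180, 180].

INTERFACE

Orientations are given as [roll, pitch, yaw] about the fixed x, y, z axes, in that order (R = Rz(yaw) Ry(pitch) Rx(roll)).
In Python, from workcell import monitor, cams, env, search_frame gives the robot as it stands.
- The arm moves only by the tool apply_moves, never from a script. Its argument "plan" is a list of rows, each an object of numbers: "fingers": the finger opening in cm, from 0 to 9.12; "x", "y", "z": the shift along the tool's x, y, z in cm; "wx", "wy", "wz": the turn, a rotation vector about the tool's x, y, z in degrees. In form: [{"fingers": .., "x": .., "y": .., "z": .., "wx": .., "wy": .., "wz": ..}, ...]. A call has 1 to 8 rows; each row is the pose to reach, as a shift and turn from the pose measured when the call began, along the tool's axes at that moment; what a row does not reach only later rows make up. A row lasts 1/10 s, in which the tool goes at most 50 mm and 8.59 degrees, less where a joint would pass 70% of its speed; a pose out of reach is approached as far as the arm can. A call with a gripper value outside its range is refused whole. The fingers move at their own pace and stop on an object; "newtons" is the grip in N (left out, the last holds). Time passes only in rows, so rows that repeat a pose let the fingers close. It gives the time, the measured TCP pose, the force and the opening at its end, in the units of the state.
- monitor.state(): the state, without advancing time (a new reading comes with each control period).
- cams.grab_frame(name): name is "scene" or "top" or "wrist"; returns the picture (480x640x3 uint8, red, green, blue); there is no depth.
- cams.camera_params(name): a dict with "fov_y" (degrees; the focal length in pixels is half the picture's height over the tangent of half this angle, whatever the lens; pixels are square), "cx", "cy" (the principal point, pixels), "T" (4x4, takes a point from camera to world coordinates); the wrist camera has in their place "tool_from_camera" (4x4, takes a point from camera to tool coordinates, whose origin is the TCP and whose axes are the tool frame's). Camera axes: x right, y down, z forward; pixel columns grow to the right and rows downward; lengths in mm; the calibration is good to about 2 mm. A picture is of the moment at which its call begins: read the wrist's pose just before it. camera_params takes no time and is no camera call.
- env.job_done(): hands the job in, once; it reports no verdict.
Trained networks look in the newest picture that a camera, given by its name, has taken for a name from the list of things; names that differ only in an ending like _2 or _b are one class to them, and where a whole thing is asked for, a point or a joint stands for the part that bears it (a point fixed in the world has none). Each returns a list of dicts, best first, with "score" (0 to 1); they miss things now and then, are a little off and sometimes report something else, mostly with a low value. They report only what shows in the picture. A call takes as long as a camera call. They do not tell look-alikes from the thing itself.
- search_frame(camera, label): "extent" ([centre column, centre row, width, height] in pixels, round what is visible of it).
The state is a dict: "time_s": time; "qpos": joint angles; "qvel": joint speeds; "effort": joint torques, N m; "ee_pos": TCP position; "ee_rot": TCP orientation; "force": force on the tool from outside, world axes, zero at the start; "torque": the same for the moment, N m; "gripper_width": finger opening in mm.
Only numpy, scipy, OpenCV 4.12 (cv2) and the standard library are available. Lean on these libraries where they do the work, as an engineer would, in place of code of your own. Each camera call takes 0.05 s, during which the arm holds its last target.

TASK

Take the inspection mirror out of its holder, lower it through the narrow opening in the cabinet's roof without it or the robot touching the roof, and hang its ring on the hook inside. Then, with the mirror hanging on it, press the stiff sliding hook down to its lower stop, seat it there with a short steady push of about 12 N (never more than 20 N), and let go so that the mirror hangs there upright and still. Leave the other things on the bench where they are.

Things in the scene. Friction and masses are not known exactly. Their poses are not given: they have to be found in the camera images.
- mirror: Hand inspection mirror, 0.13 kg, upright in its holder. Origin: centre of its underside; z up the handle, x normal to mirror and ring (front and back alike). Head 6 (x) x 36 x 36 mm; above it a steel ring (eye); black handle 14 x 14 mm, 80 to 210 mm above the origin. Hold it from above near the top of the handle (190 mm above the origin), so that the gripper stays above the roof.
- eye (a point): Centre of the mirror's ring, 59 mm above the mirror's origin; axes as the mirror's. The ring's axis is x; 8 mm thick in x, 42 mm outside and 30 mm inside diameter.
- stand: Grey fixed holder, 56 (x) x 90 (y) x 22 (z) mm, with a slot 9 (x) x 40 (y) mm, 18 mm deep, in which the mirror's head stands, 4 mm above the bench. Origin: centre of the underside, z up. Lift the mirror straight up and well clear (by 100 mm).
- cabinet: Fixed blue bench cabinet, 150 (x) x 240 (y) x 155 (z, with roof) mm: drawers at both sides of a tool well, 120 mm wide in y, with a clear window on its +x face and a hook on its -x wall. Origin: centre of the underside; z up. The well's floor is 4 mm above the origin.
- hook_place (a point): Fixed point of the cabinet at x = -29, y = 0, z = 100 mm in its frame, axes as the cabinet's: in plan, where the ring's centre should hang (10 mm either way along x will do). The hook's bar (round, 7 mm) runs along x through this plan position, but its HEIGHT is not measured: its rail was set by hand, and at the lower stop the bar's top is anywhere from 9 mm below to 9 mm above this point.
- hook_tip (a point): Fixed point of the cabinet at x = -12, y = 0, z = 100 mm in its frame: plan position of the hook's upturned tip (7 mm thick; its top 11 mm above the bar's top; height unmeasured). The ring goes over the tip from +x to -x, then down on to the bar (ring centre then 15 mm below the bar's top). Find the height by sight, or by touching the tip from above with the mirror's underside: under 4 N does not slide it.
- frame: The cabinet's fixed dark steel roof, 6 mm thick, top 155 mm above the cabinet's origin, with the narrow opening: x from -55 to +40 mm and y from -29 to +29 mm in the cabinet's frame. Neither the mirror nor the robot may touch it. Origin: 149 mm above the cabinet's origin, axes as the cabinet's.
- opening (a point): Centre of the opening at the roof's top face, at x = -7.5, y = 0, z = 155 mm in the cabinet's frame; axes as the cabinet's.
- hook (a joint): Height of the hook above its lower stop, m: 0 = at the lower stop, up to 0.03; starts between 0.012 and 0.026, to be added to the unmeasured height of the stop. The slide is stiff: it moves down under some 5 N and stays where it is left, also with the mirror's weight on it. The stop is backed by rubber and yields 1 mm per 4 N.
- screwdriver: Bystander: screwdriver 160 mm long lying on the bench; leave alone.
- jar: Bystander: clear jar with a red cap, 60 mm diameter, 75 mm high; leave alone.
- meter: Bystander: orange multimeter 140 x 75 x 34 mm, lying; leave alone.
- graphics_card: Bystander: graphics card about 200 x 115 x 36 mm, lying; leave alone.
Not all that is in view belongs to the job. Of the things shaped like the stand, the grey one is meant. Leave any turquoise look-alike of the mirror alone.

How it is judged (in metres and radians):
On the way, in this order (a step that is already met when the one before it is completed fails the run):
1. the mirror is lifted out of its holder (z of eye in the frame of stand above 0.1 m), for 0.1 s.
2. the mirror's ring is over the hook and bears on it, with the hook still above its stop (x of eye in the frame of cabinet between -0.048 and -0.012 m and y of eye in the frame of cabinet between -0.008 and 0.008 m and z of eye in the frame of cabinet between 0.07 and 0.13 m and contact force between mirror and cabinet above 0.7 N and value of joint hook above 0.004 m), for 0.05 s.
3. the hook is pressed against its lower stop through the mirror with at least 8 N (x of eye in the frame of cabinet between -0.048 and -0.012 m and y of eye in the frame of cabinet between -0.008 and 0.008 m and value of joint hook below 0.003 m and contact force between mirror and cabinet above 8 N), for 0.15 s.
At the end, for the whole second after the job is handed in: The mirror hangs by its ring on the hook's bar between the tip and the block (ring centre x -48 to -12 mm, y within 8 mm, z 70 to 100 mm in the cabinet's frame), upright within 0.2 rad, square to the hook within 0.25 rad, at rest and released, and the hook is within 3 mm of its lower stop (x of eye in the frame of cabinet between -0.048 and -0.012 m and y of eye in the frame of cabinet between -0.008 and 0.008 m and z of eye in the frame of cabinet between 0.07 and 0.1 m and value of joint hook below 0.003 m and angle between mirror's own z axis and vertical below 0.2 rad and angle between the x axis of mirror and the x axis of cabinet, either way round below 0.25 rad and linear speed of mirror below 0.02 m/s and angular speed of mirror below 0.2 rad/s and contact force between mirror and cabinet above 0.5 N); the robot touches nothing.
It fails at once if the mirror touches the cabinet's roof (over 0.5 N) (contact force between mirror and frame above 0.5 N).
It fails at once if the robot touches the cabinet's roof (over 0.5 N) (contact force between any of the fingers, the arm and frame above 0.5 N).
It fails at once if the mirror is pressed on the hook or cabinet with more than 20 N (contact force between mirror and cabinet above 20 N).
It fails at once if a bystander (screwdriver, jar, meter, graphics card) is moved by more than 20 mm (distance of any of screwdriver, jar, meter, graphics_card from where it was at the start of the episode above 0.02 m).
It also fails if it takes over 54 s, if anything falls off the work surface, if the arm or the gripper's body presses on something with over 40 N, if the wrist force passes 120 N, or if a joint passes its speed limit or range.

## Working session

There is one attempt and no reset: what is moved stays moved. The work goes in short steps, Python scripts to look and compute and a tool call to move; the robot and the scene stay as the last step left them, time stands still between calls to the robot, and variables do not carry over. Pictures are saved under pics/ and viewed, and the job is handed in when it is done.

Besides the shell and the picture viewer there is one more tool, called after "Call:" as name(argument=value, ...) on one line, values as JSON. apply_moves: Moves the arm, as the interface text tells. Its arguments: {"type":"object","properties":{"plan":{"type":"array"},"newtons":{"type":"number"}},"required":["plan"]}

```bash
mkdir -p pics; ls; cat > h.py <<'E'
import numpy as np, cv2
from workcell import monitor, cams, env, search_frame
from scipy.spatial.transform import Rotation as R
def save(n,f):
    im=cams.grab_frame(n); cv2.imwrite('pics/'+f,im[:,:,::-1]); return im
def Tcam(n,st=None):
    p=cams.camera_params(n)
    if n!='wrist': return np.array(p['T']),p
    st=st or monitor.state(); T=np.eye(4); T[:3,:3]=R.from_euler('xyz',st['ee_rot'],degrees=True).as_matrix(); T[:3,3]=st['ee_pos']
    return T@np.array(p['tool_from_camera']),p
def f_of(p): return 240/np.tan(np.radians(p['fov_y'])/2)
def ray(n,u,v,st=None):
    T,p=Tcam(n,st); f=f_of(p); d=T[:3,:3]@np.array([(u-p['cx'])/f,(v-p['cy'])/f,1]); return T[:3,3],d
def onz(n,u,v,z,st=None):
    o,d=ray(n,u,v,st); return o+d*(z-o[2])/d[2]
def proj(n,P,st=None):
    T,p=Tcam(n,st); f=f_of(p); q=np.linalg.inv(T)@np.append(P,1); return np.array([p['cx']+f*q[0]/q[2],p['cy']+f*q[1]/q[2]])
def tri(obs):
    A=np.zeros((3,3));b=np.zeros(3)
    for o,d in obs:
        d=d/np.linalg.norm(d);M=np.eye(3)-np.outer(d,d);A+=M;b+=M@o
    return np.linalg.solve(A,b)
E
python3 - <<'E'
from h import *
print(monitor.state())
for n in('scene','top','wrist'):
    save(n,n+'0.png'); print(n,cams.camera_params(n))
    for l in('mirror','stand','cabinet','hook'):
        print(l,[(np.round(d['extent']).tolist(),round(d['score'],2)) for d in search_frame(n,l)])
E
```

```text
pics
{'time_s': 0.0, 'qpos': array([ 7.32813998e+01,  1.83499209e+01,  8.97071874e+01, -5.03197250e-04,
        7.20438388e+01, -1.14507307e+00]), 'qvel': array([-0.04950716,  0.08034407, -0.00112904, -0.05127336,  0.05902372,
        0.07248799]), 'effort': array([-1.97271518e-03, -4.12449253e+01, -2.31976336e+01,  7.27624283e-02,
        4.55508556e-02, -1.24560142e-04]), 'ee_pos': array([154.21854697, 553.39796951, 213.13223707]), 'ee_rot': array([-1.79998461e+02,  1.00936457e-01,  7.44266298e+01]), 'force': array([ 0.14759392,  0.06007398, -0.02837353]), 'torque': array([ 0.01548373, -0.01568289,  0.02799964]), 'gripper_width': 91.09110898870206}
scene {'fov_y': 43.83789417874092, 'cx': 317.67163582287566, 'cy': 239.14268919836985, 'T': array([[-7.46790462e-01,  3.74536671e-01, -5.49569183e-01,
         1.37033298e+03],
       [ 6.65020498e-01,  4.29477590e-01, -6.10980144e-01,
         8.40203111e+02],
       [ 7.19317886e-03, -8.21748917e-01, -5.69804331e-01,
         9.28374625e+02],
       [ 0.00000000e+00,  0.00000000e+00,  0.00000000e+00,
         1.00000000e+00]])}
mirror 
[... 741 characters left out ...]
0.0], 0.82), ([239.0, 262.0, 22.0, 16.0], 0.61)]
stand [([246.0, 222.0, 41.0, 27.0], 0.7), ([244.0, 271.0, 38.0, 22.0], 0.61)]
cabinet [([379.0, 242.0, 118.0, 92.0], 0.7)]
hook [([383.0, 252.0, 13.0, 22.0], 0.41)]
wrist {'fov_y': 60.670206868797685, 'cx': 316.6398384920922, 'cy': 240.50164891552382, 'tool_from_camera': array([[ 9.99999395e-01,  1.23364888e-04, -1.09340153e-03,
         1.57561677e+00],
       [ 1.97601565e-04,  9.57406684e-01,  2.88742795e-01,
        -8.22098730e+01],
       [ 1.08245066e-03, -2.88742836e-01,  9.57406080e-01,
        -1.71229109e+02],
       [ 0.00000000e+00,  0.00000000e+00,  0.00000000e+00,
         1.00000000e+00]])}
mirror []
stand []
cabinet []
hook []
```

View pics/scene0.png

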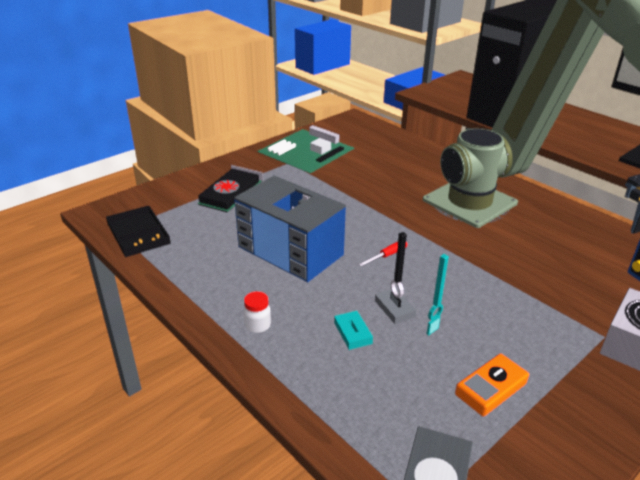

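View pics/top0.png

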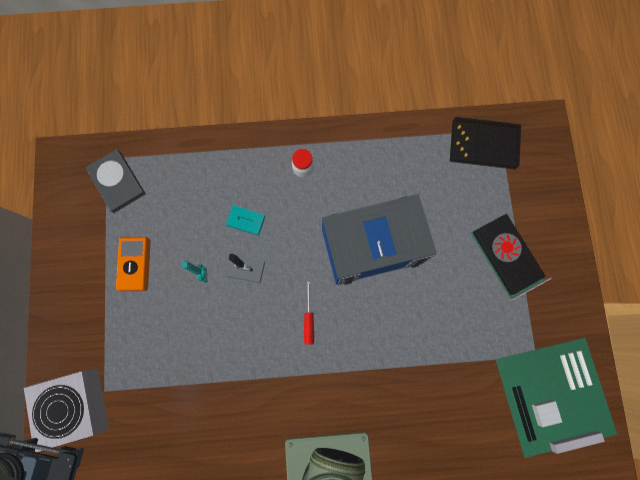

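View pics/wrist0.png

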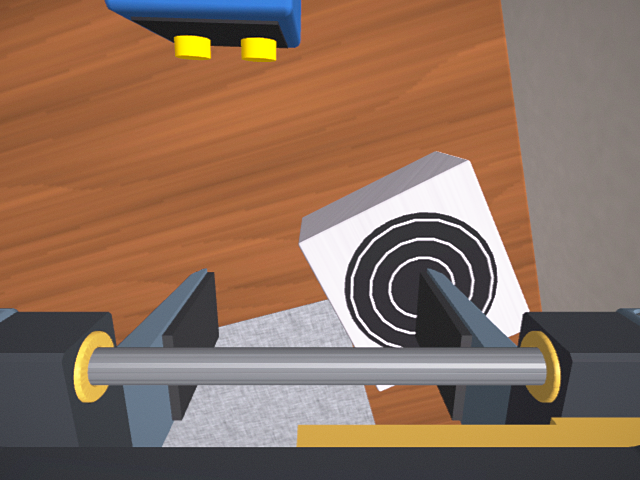

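```bash
python3 - <<'E'
import cv2
t=cv2.imread('pics/top0.png');s=cv2.imread('pics/scene0.png')
cv2.imwrite('pics/t1.png',cv2.resize(t[180:300,310:450],None,fx=5,fy=5,interpolation=cv2.INTER_CUBIC))
cv2.imwrite('pics/t2.png',cv2.resize(t[230:300,180:280],None,fx=7,fy=7,interpolation=cv2.INTER_CUBIC))
cv2.imwrite('pics/s1.png',cv2.resize(s[170:285,225:355],None,fx=5,fy=5,interpolation=cv2.INTER_CUBIC))
cv2.imwrite('pics/s2.png',cv2.resize(s[225:345,355:460],None,fx=5,fy=5,interpolation=cv2.INTER_CUBIC))
E
```

```text
(no output)
```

View pics/t1.png

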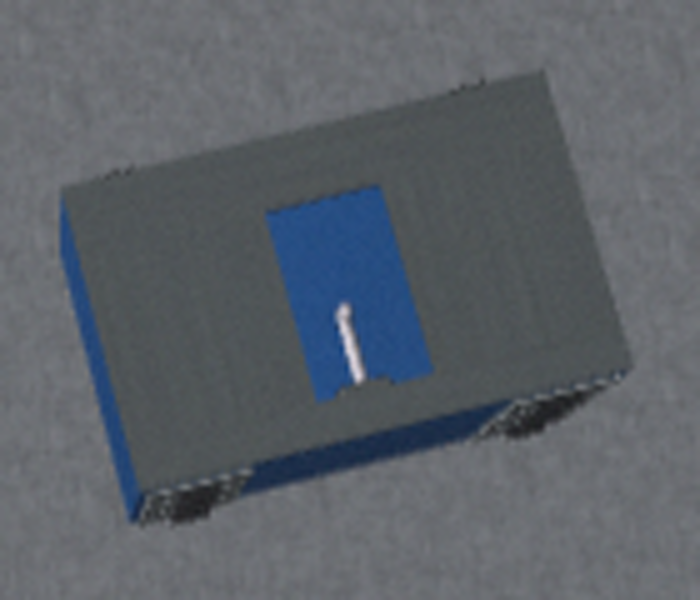

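View pics/t2.png

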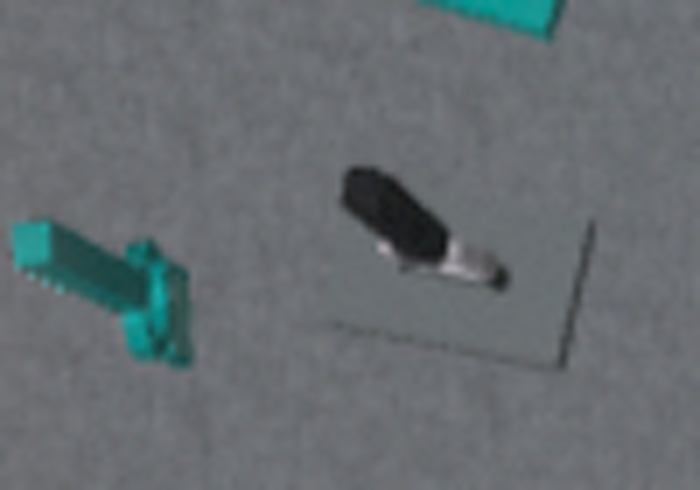

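View pics/s1.png

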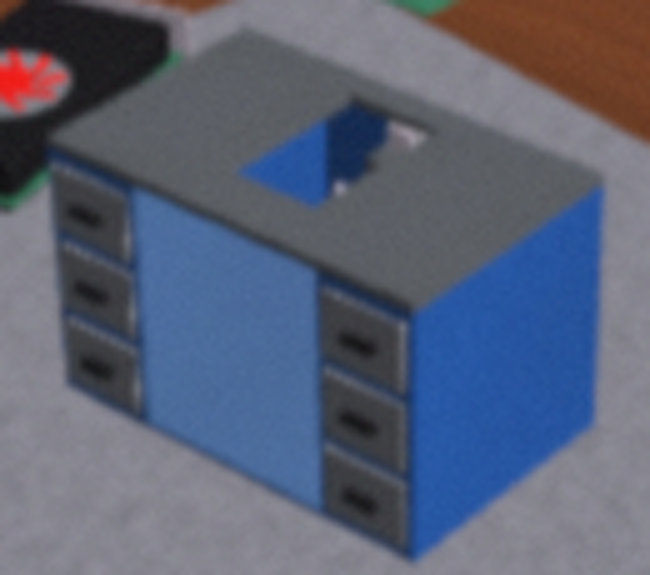

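View pics/s2.png

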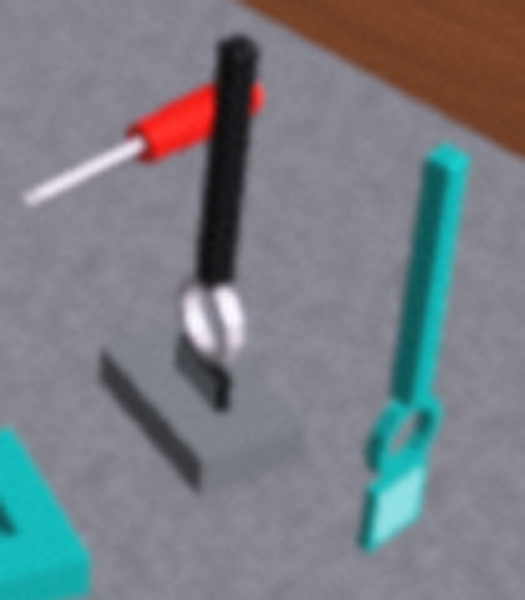

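```bash
cat > pose.py <<'E'
from h import *
def t1(x,y): return 310+x/5,180+y/5
E
python3 - <<'E'
from pose import *
C=[onz('top',*t1(*c),155)[:2] for c in [(63,188),(545,70),(632,368),(140,490)]]
O=[onz('top',*t1(*c),155)[:2] for c in [(266,212),(381,185),(433,374),(320,403)]]
print(np.round(C),np.round(O),np.mean(C,0),np.mean(O,0))
for c in range(4): print(np.linalg.norm(C[c]-C[c-1]),np.linalg.norm(O[c]-O[c-1]))
d=(C[0]+C[1]-C[2]-C[3]);print('yaw x',np.degrees(np.arctan2(d[1],d[0])))
for (x,y) in [(595,222),(562,368),(335,325)]: print(onz('top',180+x/7,230+y/7,22))
print('handle top',onz('top',180+362/7,230+185/7,214))
# scene
print('scene ht',tri([ray('top',180+362/7,230+188/7),ray('scene',355+237/5,225+45/5)]))
print('scene head base',onz('scene',355+222/5,225+410/5,22))
E
```

```text
[[ 619.  -34.]
 [ 659. -270.]
 [ 512. -294.]
 [ 472.  -58.]] [[ 600. -129.]
 [ 609. -185.]
 [ 516. -200.]
 [ 506. -146.]] [ 565.46449242 -163.75342191] [ 557.67102303 -164.90242637]
148.6637702155571 94.77879321512481
239.56273657717986 56.67499869155488
149.5517292132493 93.85617979979114
238.67112719817385 55.1270592342781
yaw x 9.344119993733086
[543.88209473 122.2985441   22.        ]
[490.39171091 137.37387628  22.        ]
[512.7355937 220.4073471  22.       ]
handle top [531.43362326 176.09519333 214.        ]
scene ht [530.54490131 176.70416805 212.2568543 ]
scene head base [536.51759659 195.64285715  22.        ]
```

Call:
apply_moves(plan=[{"fingers":9,"x":-26,"y":41.5,"z":-9},{"fingers":9,"x":-26,"y":41.5,"z":-9},{"fingers":9,"x":-26,"y":41.5,"z":-9},{"fingers":9,"x":-26,"y":41.5,"z":-9},{"fingers":9,"x":-26,"y":41.5,"z":-9},{"fingers":9,"x":-26,"y":41.5,"z":-9},{"fingers":9,"x":-26,"y":41.5,"z":-9},{"fingers":9,"x":-26,"y":41.5,"z":-9}])

```text
$.plan[0]: bad value
```

Call:
apply_moves(plan=[{"fingers":9,"x":-26,"y":41.5,"z":-9,"wx":0,"wy":0,"wz":0},{"fingers":9,"x":-26,"y":41.5,"z":-9,"wx":0,"wy":0,"wz":0},{"fingers":9,"x":-26,"y":41.5,"z":-9,"wx":0,"wy":0,"wz":0},{"fingers":9,"x":-26,"y":41.5,"z":-9,"wx":0,"wy":0,"wz":0},{"fingers":9,"x":-26,"y":41.5,"z":-9,"wx":0,"wy":0,"wz":0},{"fingers":9,"x":-26,"y":41.5,"z":-9,"wx":0,"wy":0,"wz":0},{"fingers":9,"x":-26,"y":41.5,"z":-9,"wx":0,"wy":0,"wz":0},{"fingers":9,"x":-26,"y":41.5,"z":-9,"wx":0,"wy":0,"wz":0}])

```text
time_s: 1.55
ee_pos: [420.5, 261.5, 286.9]
ee_rot: [180.0, -0.0, 74.4]
force: [1.5, -0.4, -0.8]
gripper_width: 89.9
```

Call:
apply_moves(plan=[{"fingers":9,"x":-5.4,"y":8.2,"z":-1.5,"wx":0,"wy":0,"wz":0},{"fingers":9,"x":-5.4,"y":8.2,"z":-1.5,"wx":0,"wy":0,"wz":0},{"fingers":9,"x":-5.4,"y":8.2,"z":-1.5,"wx":0,"wy":0,"wz":0},{"fingers":9,"x":-5.4,"y":8.2,"z":-1.5,"wx":0,"wy":0,"wz":0}])

```text
time_s: 1.95
ee_pos: [485.4, 186.7, 301.8]
ee_rot: [-180.0, -0.1, 74.3]
force: [-0.1, 0.7, 0.0]
gripper_width: 89.9
```

```bash
python3 - <<'E'
from h import *
st=monitor.state(); print(st['ee_pos'],st['ee_rot']); im=save('wrist','w1.png')
np.save('w1pose.npy',np.r_[st['ee_pos'],st['ee_rot']])
E
```

```text
[485.35313429 186.7438762  301.83636573] [-1.79996886e+02 -6.84272062e-02  7.42759037e+01]
```

View pics/w1.png

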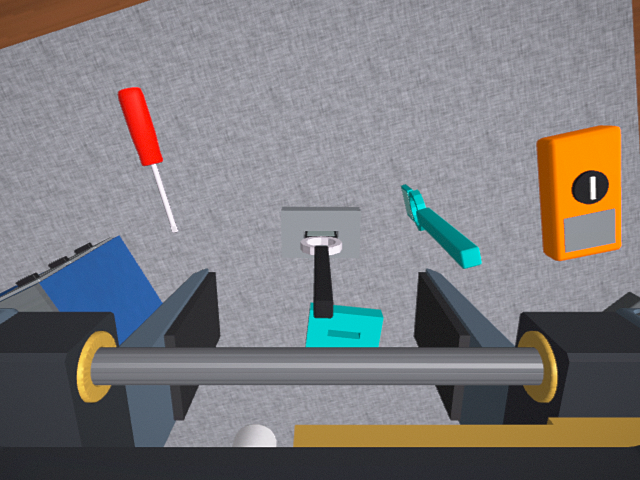

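```bash
python3 - <<'E'
import cv2
t=cv2.imread('pics/w1.png')
cv2.imwrite('pics/w1z.png',cv2.resize(t[190:330,260:400],None,fx=5,fy=5,interpolation=cv2.INTER_CUBIC))
E
```

```text
(no output)
```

View pics/w1z.png

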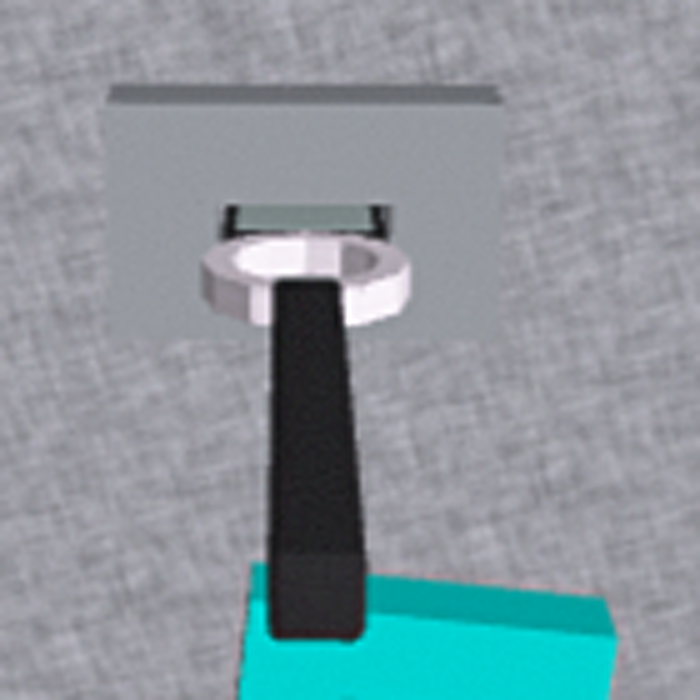

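```bash
python3 - <<'E'
from h import *
p=np.load('w1pose.npy'); st=dict(ee_pos=p[:3],ee_rot=p[3:])
g=lambda x,y,z: onz('wrist',260+x/5,190+y/5,z,st)
S=[g(*c,22) for c in [(105,103),(503,103),(500,340),(107,340)]]
H=[g(*c,214) for c in [(273,555),(364,555),(364,637),(271,637)]]
for q in (S,H):
    q=np.array(q);print(np.round(q,1).tolist(),q.mean(0),[np.linalg.norm(q[i]-q[i-1]) for i in range(4)])
    d=q[0]+q[3]-q[1]-q[2]; print(np.degrees(np.arctan2(d[1],d[0])))
print('top view stand', )
E
```

```text
[[492.9, 144.5, 22.0], [517.1, 230.6, 22.0], [571.7, 216.3, 22.0], [546.9, 128.3, 22.0]] [532.14299767 179.90505926  22.        ] [np.float64(56.380143626517416), np.float64(89.47158849999465), np.float64(56.383202079023434), np.float64(91.46647718532584)]
-105.73726314937676
[[523.4, 176.0, 214.0], [526.8, 188.1, 214.0], [538.9, 184.8, 214.0], [535.4, 172.3, 214.0]] [531.13692171 180.30654429 214.        ] [np.float64(12.539614052044692), np.float64(12.566690829873782), np.float64(12.53698428118173), np.float64(13.007010280348476)]
-105.73860001043526
top view stand
```

Call:
apply_moves(plan=[{"fingers":9,"x":-32.8,"y":14.6,"z":4,"wx":0,"wy":0,"wz":-25},{"fingers":9,"x":-32.8,"y":14.6,"z":4,"wx":0,"wy":0,"wz":-25},{"fingers":9,"x":-32.8,"y":14.6,"z":4,"wx":0,"wy":0,"wz":-25},{"fingers":9,"x":-32.8,"y":14.6,"z":4,"wx":0,"wy":0,"wz":-25},{"fingers":9,"x":-32.8,"y":14.6,"z":4,"wx":0,"wy":0,"wz":-25},{"fingers":9,"x":-32.8,"y":14.6,"z":4,"wx":0,"wy":0,"wz":-25},{"fingers":9,"x":-32.8,"y":14.6,"z":4,"wx":0,"wy":0,"wz":-25},{"fingers":9,"x":-32.8,"y":14.6,"z":4,"wx":0,"wy":0,"wz":-25}])

```text
time_s: 2.8
ee_pos: [536.8, -168.7, 260.4]
ee_rot: [-179.9, -0.1, 99.4]
force: [0.4, 1.3, -0.7]
gripper_width: 90.2
```

Call:
apply_moves(plan=[{"fingers":9,"x":0,"y":0,"z":0,"wx":0,"wy":0,"wz":0},{"fingers":9,"x":0,"y":0,"z":0,"wx":0,"wy":0,"wz":0}])

```text
time_s: 3.0
ee_pos: [536.6, -167.2, 260.0]
ee_rot: [-179.9, -0.2, 99.5]
force: [0.4, 0.3, -0.7]
gripper_width: 89.8
```

```bash
python3 - <<'E'
from h import *
st=monitor.state(); print(st['ee_pos'],st['ee_rot'],st['time_s']); im=save('wrist','w2.png')
np.save('w2pose.npy',np.r_[st['ee_pos'],st['ee_rot']])
E
```

```text
[ 536.57017527 -167.22254056  259.97374472] [-1.79882392e+02 -1.56345133e-01  9.94522673e+01] 3.0
```

View pics/w2.png

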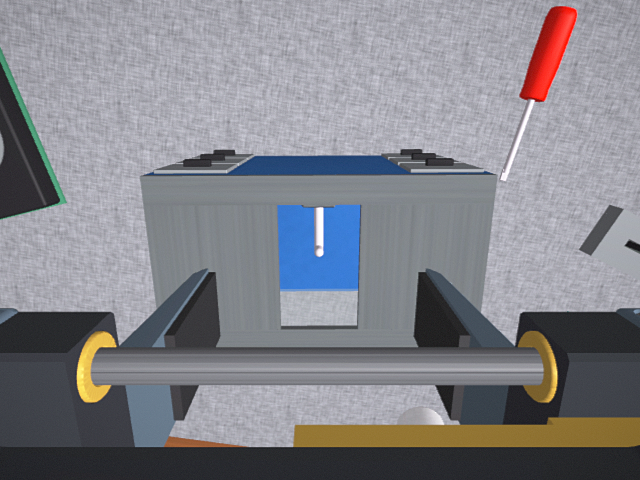

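Call:
apply_moves(plan=[{"fingers":9,"x":6,"y":11,"z":0,"wx":0,"wy":0,"wz":0},{"fingers":9,"x":6,"y":11,"z":0,"wx":0,"wy":0,"wz":0},{"fingers":9,"x":6,"y":11,"z":0,"wx":0,"wy":0,"wz":0},{"fingers":9,"x":6,"y":11,"z":0,"wx":0,"wy":0,"wz":0},{"fingers":9,"x":6,"y":11,"z":0,"wx":0,"wy":0,"wz":0}])

```text
time_s: 3.55
ee_pos: [634.9, -87.1, 260.3]
ee_rot: [-179.9, -0.1, 99.7]
force: [0.1, 0.2, 0.1]
gripper_width: 90.2
```

```bash
python3 - <<'E'
from h import *
st=monitor.state(); print(st['ee_pos'],st['ee_rot'],st['time_s']); im=save('wrist','w3.png')
np.save('w3pose.npy',np.r_[st['ee_pos'],st['ee_rot']])
cv2.imwrite('pics/w3z.png',cv2.resize(im[:,:,::-1][60:240,150:350],None,fx=3,fy=3,interpolation=cv2.INTER_CUBIC))
t=cv2.imread('pics/w2.png')
cv2.imwrite('pics/w2z.png',cv2.resize(t[190:340,260:380],None,fx=4,fy=4,interpolation=cv2.INTER_CUBIC))
E
```

```text
[634.92342409 -87.07358572 260.28957572] [-1.79863648e+02 -1.44134517e-01  9.97143570e+01] 3.55
```

View pics/w3.png

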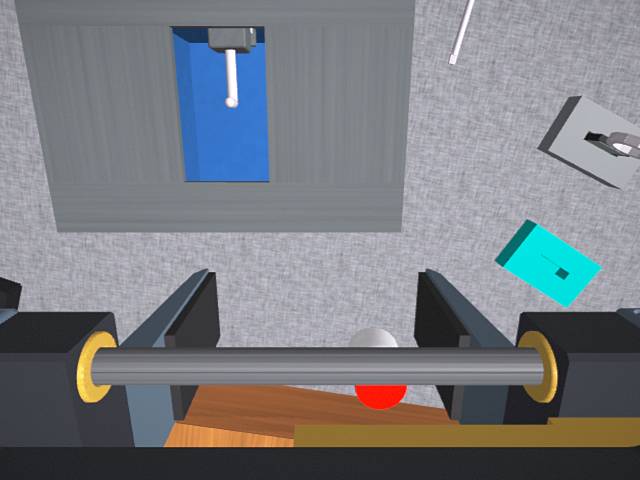

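View pics/w3z.png

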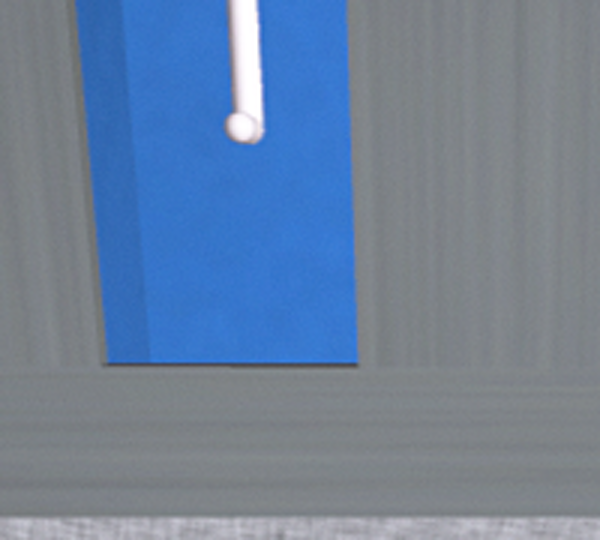

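View pics/w2z.png

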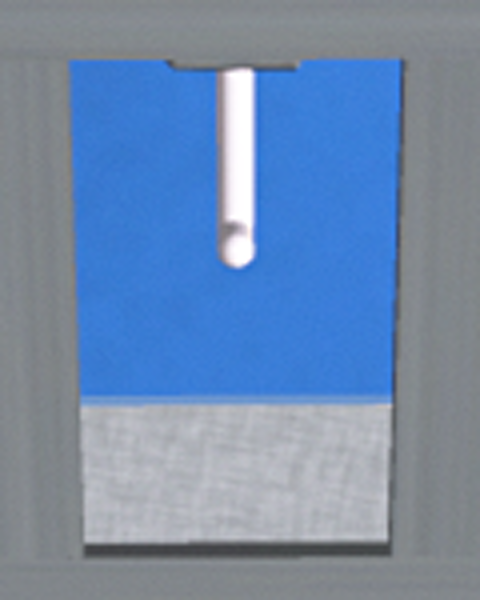

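```bash
python3 - <<'E'
from h import *
def ld(n): p=np.load(n); return dict(ee_pos=p[:3],ee_rot=p[3:])
s2,s3=ld('w2pose.npy'),ld('w3pose.npy')
a=lambda x,y:(260+x/4,190+y/4); b=lambda x,y:(150+x/3,60+y/3)
O2=np.array([onz('wrist',*a(*c),155,s2) for c in [(70,60),(403,60),(391,555),(85,555)]])
O3=np.array([onz('wrist',*c,155,s3) for c in [(171.5,26.5),(265,26.5),b(358,366),b(105,366)]])
R2=np.array([onz('wrist',*c,155,s2) for c in [(142,175.5),(495,175.5)]])
R3=np.array([onz('wrist',*c,155,s3) for c in [(57,232),(401,232),(17,0),(414.5,0)]])
for O in(O2,O3):
    print(np.round(O[:,:2],1).tolist(),O.mean(0),[round(np.linalg.norm(O[i]-O[i-1]),1) for i in range(4)])
    d=O[2]+O[3]-O[0]-O[1]; e=O[1]+O[2]-O[0]-O[3]
    print('yaws',np.degrees(np.arctan2(d[1],d[0])),np.degrees(np.arctan2(e[1],e[0]))-90)
print(R2,np.degrees(np.arctan2(*(R2[1]-R2[0])[1::-1]))-90, np.linalg.norm(R2[1]-R2[0])); print(R3,np.degrees(np.arctan2(*(R3[1]-R3[0])[1::-1]))-90,np.linalg.norm(R3[1]-R3[0]))
t2=ray('wrist',*a(237,250),s2);t3=ray('wrist',*b(240,128),s3)
P=tri([t2,t3]);print('tip',P,proj('wrist',P,s2)-a(237,250),proj('wrist',P,s3)-b(240,128))
E
```

```text
[[517.1, -196.1], [507.7, -139.8], [601.0, -123.7], [610.4, -180.4]] [ 559.02492734 -159.99810475  155.        ] [np.float64(94.6), np.float64(57.1), np.float64(94.6), np.float64(57.5)]
yaws 9.711051678735274 9.408472848613428
[[516.9, -195.4], [507.3, -139.3], [600.9, -123.8], [610.5, -179.9]] [ 558.89884853 -159.59726138  155.        ] [np.float64(94.8), np.float64(56.9), np.float64(94.8), np.float64(56.9)]
yaws 9.410984275078592 9.704687677372192
[[ 511.98789171 -288.58165869  155.        ]
 [ 473.15270714  -54.74381331  155.        ]] 9.429469840245616 237.04073382373053
[[ 660.54619971 -265.3490601   155.        ]
 [ 620.08196598  -28.19410795  155.        ]
 [ 518.18117469 -287.53055274  155.        ]
 [ 477.98414383  -52.8887012   155.        ]] 9.682768277116153 240.58226356318937
tip [ 554.68457595 -160.66670395  129.05702832] [-0.10446526  0.06247844] [ 0.11649543 -0.0682662 ]
```

Call:
apply_moves(plan=[{"fingers":5,"x":28.1,"y":-5.7,"z":-1,"wx":0,"wy":0,"wz":25.4},{"fingers":5,"x":28.1,"y":-5.7,"z":-1,"wx":0,"wy":0,"wz":25.4},{"fingers":5,"x":28.1,"y":-5.7,"z":-1,"wx":0,"wy":0,"wz":25.4},{"fingers":5,"x":28.1,"y":-5.7,"z":-1,"wx":0,"wy":0,"wz":25.4},{"fingers":5,"x":28.1,"y":-5.7,"z":-1,"wx":0,"wy":0,"wz":25.4},{"fingers":5,"x":28.1,"y":-5.7,"z":-1,"wx":0,"wy":0,"wz":25.4},{"fingers":5,"x":28.1,"y":-5.7,"z":-1,"wx":0,"wy":0,"wz":25.4},{"fingers":5,"x":28.1,"y":-5.7,"z":-1,"wx":0,"wy":0,"wz":25.4}])

```text
time_s: 4.4
ee_pos: [530.5, 179.3, 272.0]
ee_rot: [-179.9, -0.1, 74.3]
force: [0.2, -0.7, -0.4]
gripper_width: 49.4
```

```bash
python3 - <<'E'
from h import *
st=monitor.state(); print(st['ee_pos'],st['ee_rot'],st['time_s'],st['gripper_width']); im=save('wrist','w4.png')
print(proj('wrist',[531.3,180.1,214],st))
M=R.from_euler('xyz',st['ee_rot'],degrees=True).as_matrix()
print(M.T@(np.array([531.3,180.1,175])-st['ee_pos']))
E
```

```text
[530.4951511  179.28411853 271.98957051] [-1.79896386e+02 -5.14940853e-02  7.43160029e+01] 4.4 49.41014917164032
[316.033856   262.67785545]
[ 0.91591111  0.72972149 96.98927181]
```

View pics/w4.png

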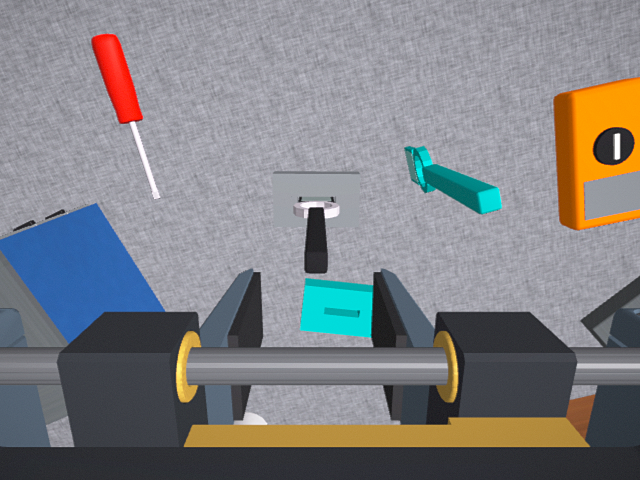

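Call:
apply_moves(plan=[{"fingers":5,"x":0.1,"y":0.1,"z":4,"wx":0,"wy":0,"wz":0},{"fingers":5,"x":0.1,"y":0.1,"z":7,"wx":0,"wy":0,"wz":0},{"fingers":5,"x":0.1,"y":0.1,"z":9.7,"wx":0,"wy":0,"wz":0},{"fingers":5,"x":0.1,"y":0.1,"z":9.7,"wx":0,"wy":0,"wz":0},{"fingers":2.5,"x":0.1,"y":0.1,"z":9.7,"wx":0,"wy":0,"wz":0},{"fingers":1.6,"x":0.1,"y":0.1,"z":9.7,"wx":0,"wy":0,"wz":0},{"fingers":1.0,"x":0.1,"y":0.1,"z":9.7,"wx":0,"wy":0,"wz":0},{"fingers":1.0,"x":0.1,"y":0.1,"z":9.7,"wx":0,"wy":0,"wz":0}], newtons=45)

```text
time_s: 5.25
ee_pos: [532.7, 179.4, 176.0]
ee_rot: [-180.0, -0.1, 74.2]
force: [-0.5, 0.5, 0.7]
gripper_width: 20.5
```

Call:
apply_moves(plan=[{"fingers":1.0,"x":0,"y":0,"z":0,"wx":0,"wy":0,"wz":0},{"fingers":1.0,"x":0,"y":0,"z":0,"wx":0,"wy":0,"wz":0},{"fingers":1.0,"x":0,"y":0,"z":0,"wx":0,"wy":0,"wz":0},{"fingers":1.0,"x":0,"y":0,"z":0,"wx":0,"wy":0,"wz":0}], newtons=45)

```text
time_s: 5.65
ee_pos: [532.8, 179.5, 176.3]
ee_rot: [180.0, -0.1, 74.2]
force: [-0.3, -0.6, 2.0]
gripper_width: 13.7
```

Call:
apply_moves(plan=[{"fingers":1.0,"x":0,"y":0,"z":-1.5,"wx":0,"wy":0,"wz":0},{"fingers":1.0,"x":0,"y":0,"z":-5,"wx":0,"wy":0,"wz":0},{"fingers":1.0,"x":0,"y":0,"z":-9,"wx":0,"wy":0,"wz":0},{"fingers":1.0,"x":0,"y":0,"z":-13,"wx":0,"wy":0,"wz":0},{"fingers":1.0,"x":0,"y":0,"z":-17,"wx":0,"wy":0,"wz":0},{"fingers":1.0,"x":0,"y":0,"z":-21,"wx":0,"wy":0,"wz":0},{"fingers":1.0,"x":0,"y":0,"z":-21,"wx":0,"wy":0,"wz":0},{"fingers":1.0,"x":0,"y":0,"z":-21,"wx":0,"wy":0,"wz":0}])

```text
time_s: 6.45
ee_pos: [532.6, 179.1, 386.3]
ee_rot: [179.9, -0.1, 74.2]
force: [-0.4, 0.0, -2.1]
gripper_width: 13.6
```

```bash
python3 - <<'E'
from h import *
st=monitor.state(); print(st['ee_pos'],st['ee_rot'],st['time_s'],st['gripper_width'],st['force']); im=save('wrist','w5.png')
M=R.from_euler('xyz',st['ee_rot'],degrees=True).as_matrix()
E
```

```text
[532.6078631  179.14862527 386.29117262] [ 1.79949973e+02 -1.47432879e-01  7.42292250e+01] 6.45 13.645529769516664 [-0.39139985  0.02329896 -2.126387  ]
```

View pics/w5.png

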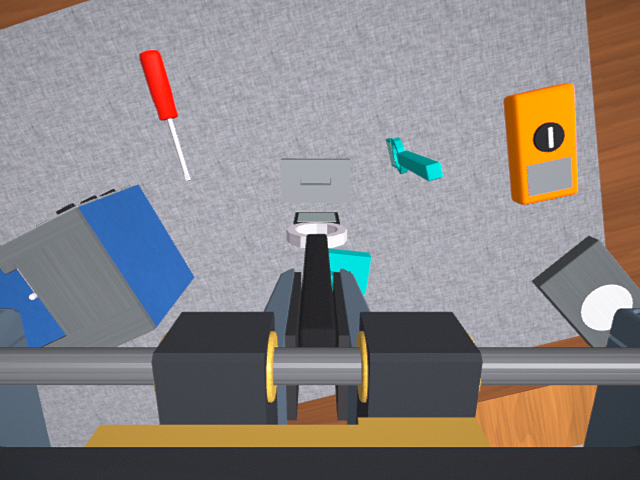

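```bash
python3 - <<'E'
from h import *
im=cv2.imread('pics/w5.png')
cv2.imwrite('pics/w5z.png',cv2.resize(im[200:300,265:365],None,fx=6,fy=6,interpolation=cv2.INTER_CUBIC))
p=cams.camera_params('wrist');T=np.array(p['tool_from_camera']);f=f_of(p);Ti=np.linalg.inv(T)
def pt(P): q=Ti@np.append(P,1); return np.round([ (p['cx']+f*q[0]/q[2]-265)*6,(p['cy']+f*q[1]/q[2]-200)*6],0)
for y0 in(-2,-1,0):
  print(y0,'ring L/R',pt([-21,y0,113.3]),pt([21,y0,113.3]),'top back/front of ring outer bottom?',pt([0,y0-4,92.3]),'head top corners', [pt([s*18,y0-3,172.3]).tolist() for s in(-1,1)],'hdl bot',[pt([s*7,y0-7,92.3]).tolist() for s in(-1,1)])
E
```

```text
-2 ring L/R [125. 198.] [474. 198.] top back/front of ring outer bottom? [298. 215.] head top corners [[175.0, 66.0], [428.0, 66.0]] hdl bot [[235.0, 189.0], [361.0, 189.0]]
-1 ring L/R [125. 206.] [474. 206.] top back/front of ring outer bottom? [298. 224.] head top corners [[176.0, 73.0], [428.0, 73.0]] hdl bot [[235.0, 198.0], [361.0, 198.0]]
0 ring L/R [125. 214.] [474. 214.] top back/front of ring outer bottom? [298. 232.] head top corners [[176.0, 80.0], [427.0, 80.0]] hdl bot [[236.0, 206.0], [361.0, 206.0]]
```

View pics/w5z.png

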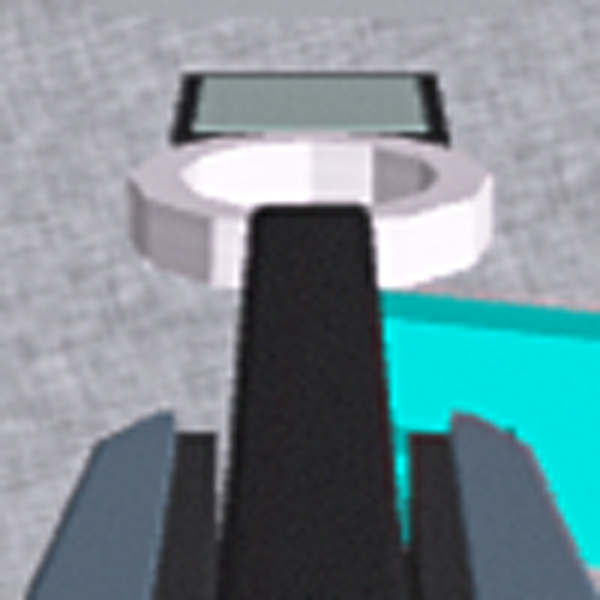

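Call:
apply_moves(plan=[{"fingers":1.0,"x":-4,"y":1.8,"z":0,"wx":0,"wy":0,"wz":-4},{"fingers":1.0,"x":-8,"y":3.6,"z":0,"wx":0,"wy":0,"wz":-8},{"fingers":1.0,"x":-12,"y":5.4,"z":0,"wx":0,"wy":0,"wz":-12},{"fingers":1.0,"x":-16,"y":7.2,"z":0,"wx":0,"wy":0,"wz":-16},{"fingers":1.0,"x":-20,"y":9,"z":0,"wx":0,"wy":0,"wz":-19},{"fingers":1.0,"x":-24,"y":10.8,"z":0,"wx":0,"wy":0,"wz":-22},{"fingers":1.0,"x":-28,"y":12.6,"z":0,"wx":0,"wy":0,"wz":-25.3},{"fingers":1.0,"x":-30.9,"y":13.8,"z":0,"wx":0,"wy":0,"wz":-25.3}])

```text
time_s: 7.3
ee_pos: [580.4, -158.5, 381.3]
ee_rot: [-179.6, -0.2, 99.5]
force: [-0.1, -0.1, -1.2]
gripper_width: 13.5
```

Call:
apply_moves(plan=[{"fingers":1.0,"x":0,"y":0,"z":0,"wx":0,"wy":0,"wz":0},{"fingers":1.0,"x":0,"y":0,"z":0,"wx":0,"wy":0,"wz":0},{"fingers":1.0,"x":0,"y":0,"z":0,"wx":0,"wy":0,"wz":0}])

```text
time_s: 7.6
ee_pos: [580.0, -157.5, 379.9]
ee_rot: [-179.5, -0.3, 99.5]
force: [-0.3, 0.2, -1.0]
gripper_width: 13.3
```

```bash
python3 - <<'E'
from h import *
st=monitor.state(); print(st['ee_pos'],st['ee_rot'],st['time_s'],st['gripper_width'],st['force']); im=save('wrist','w6.png')
np.save('w6pose.npy',np.r_[st['ee_pos'],st['ee_rot']])
cv2.imwrite('pics/w6z.png',cv2.resize(im[150:330,210:430,::-1],None,fx=3.3333,fy=3.33333,interpolation=cv2.INTER_CUBIC))
E
```

```text
[ 579.99153422 -157.50983104  379.93138459] [-179.51680205   -0.28878608   99.52286734] 7.6 13.285956588612965 [-0.33740898  0.23006518 -1.04797238]
```

View pics/w6.png

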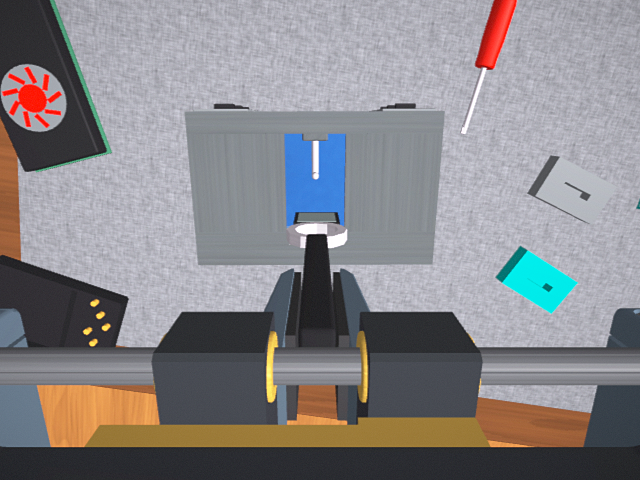

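View pics/w6z.png

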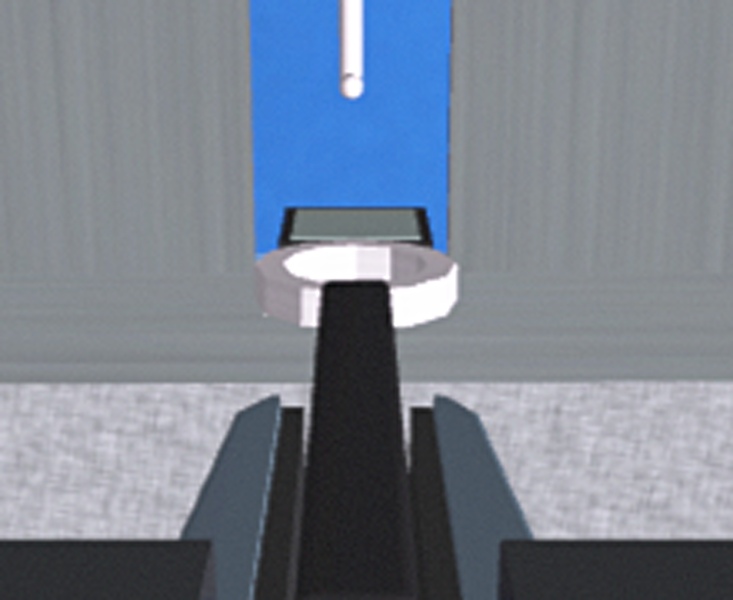

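```bash
cat >> h.py <<'E'
def ld(n): p=np.load(n); return dict(ee_pos=p[:3],ee_rot=p[3:])
def toolpt(u,v,z):
    p=cams.camera_params('wrist');T=np.array(p['tool_from_camera']);f=f_of(p)
    d=T[:3,:3]@np.array([(u-p['cx'])/f,(v-p['cy'])/f,1]);o=T[:3,3];return o+d*(z-o[2])/d[2]
ex=np.array([.9861,.1659,0]);ey=np.array([-.1659,.9861,0])
E
python3 - <<'E'
from h import *
st=ld('w6pose.npy');z=lambda x,y:(210+x*.3,150+y*.3)
M=R.from_euler('xyz',st['ee_rot'],degrees=True).as_matrix()
W=lambda t: M@t+st['ee_pos']
L=onz('wrist',*z(253,150),155,st);Rr=onz('wrist',*z(450.5,150),155,st)
print('open mid',(L+Rr)/2,np.linalg.norm(L-Rr))
tip=onz('wrist',*z(352.5,87),129,st);print('tip',tip)
rl=toolpt(*z(255,283),113.3);rr=toolpt(*z(460,283),113.3);print(rl,rr)
hb=toolpt(*z(358.5,208),172.3);print('headbottom',hb,W(hb))
ring=W((rl+rr)/2)
hd=W(toolpt(*z(356,283),92.3))
for n,P in(('mid',(L+Rr)/2),('tip',tip),('ring',ring),('headb',W(hb)),('hdl bot',hd),('tcp',st['ee_pos'])):
    d=P-np.array([559,-159.8,0]); print(n,d@ex-7.5,d@ey)
E
```

```text
open mid [ 569.42645432 -158.13196847  155.        ] 57.84827784490075
tip [ 554.56071624 -160.35338509  129.        ]
[-2.05319175e+01 -7.76846874e-02  1.13300000e+02] [ 2.38415165e+01 -8.41534241e-02  1.13300000e+02]
headbottom [  1.92482054  -3.25134017 172.3       ] [ 574.88999202 -155.533541    207.67682096]
mid 3.0582530357149764 -0.08490288470486806
tip -11.969384299002902 0.19078413424818458
ring 12.544377165451973 1.0020504684439515
headb 8.876926682826717 1.5710055393904667
hdl bot 6.711753235551132 0.5947101548791502
tcp 13.579690921918218 -1.224159914815467
```

```bash
cat >> h.py <<'E'
def go(cx,cy,z,yaw=99.55,show=True):
    st=monitor.state();M=R.from_euler('xyz',st['ee_rot'],degrees=True).as_matrix()
    P=np.array([559,-159.8,0])+(cx+7.5)*ex+cy*ey;P[2]=z
    d=P-st['ee_pos'];c=st['ee_pos']-np.array([559,-159.8,0])
    G=R.from_euler('xyz',[180,0,yaw],degrees=True).as_matrix()
    print('t',st['time_s'],'cab',np.round([c@ex-7.5,c@ey,st['ee_pos'][2]],2),'rot',np.round(st['ee_rot'],2),'F',np.round(st['force'],2),'w',round(st['gripper_width'],2))
    print('cm',np.round(M.T@d/10,3),'w',np.round(R.from_matrix(M.T@G).as_rotvec(degrees=True),2))
E
python3 -c "
from h import *
go(15,-2.2,330)"
```

```text
t 7.65 cab [ 13.75  -1.01 380.53] rot [-179.57   -0.25   99.56] F [ 0.85  0.96 -1.23] w 13.42
cm [-0.141  0.163  5.051] w [-0.43 -0.25  0.01]
```

Call:
apply_moves(plan=[{"fingers":1.0,"x":-0.13,"y":0.16,"z":0,"wx":-0.4,"wy":-0.2,"wz":0},{"fingers":1.0,"x":-0.13,"y":0.16,"z":1.5,"wx":-0.4,"wy":-0.2,"wz":0},{"fingers":1.0,"x":-0.13,"y":0.16,"z":3,"wx":-0.4,"wy":-0.2,"wz":0},{"fingers":1.0,"x":-0.13,"y":0.16,"z":3,"wx":-0.4,"wy":-0.2,"wz":0},{"fingers":1.0,"x":-0.13,"y":0.16,"z":3,"wx":-0.4,"wy":-0.2,"wz":0}])

```text
time_s: 8.15
ee_pos: [581.7, -157.5, 351.0]
ee_rot: [-180.0, -0.0, 99.6]
force: [0.5, -0.3, -0.8]
gripper_width: 14.2
```

```bash
python3 - <<'E'
from h import *
go(15,-2.2,270)
st=monitor.state();im=save('wrist','w7.png')
np.save('w7pose.npy',np.r_[st['ee_pos'],st['ee_rot']])
cv2.imwrite('pics/w7z.png',cv2.resize(im[150:330,210:430,::-1],None,fx=3.3333,fy=3.33333,interpolation=cv2.INTER_CUBIC))
E
```

```text
t 8.15 cab [ 15.3   -1.49 350.95] rot [-1.7999e+02 -5.0000e-02  9.9620e+01] F [ 0.53 -0.33 -0.83] w 14.21
cm [-0.077 -0.029  8.095] w [-0.01 -0.05  0.07]
```

View pics/w7z.png

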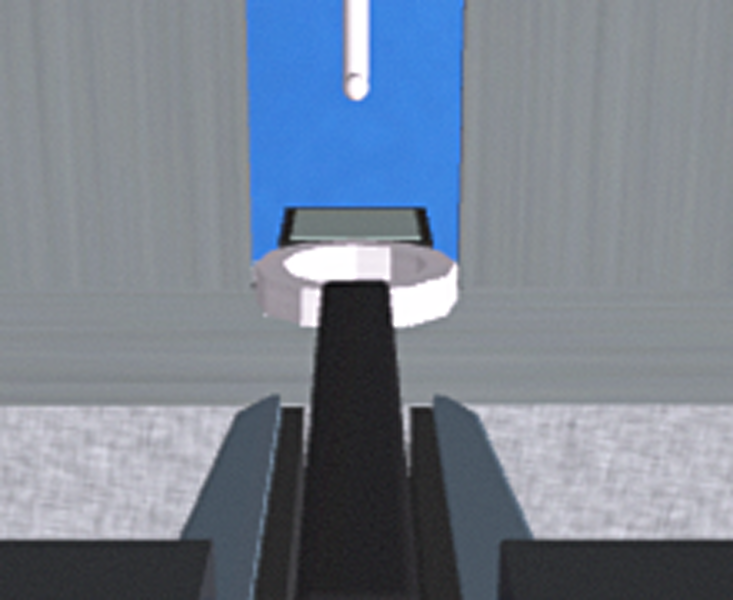

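Call:
apply_moves(plan=[{"fingers":1.0,"x":-0.05,"y":0,"z":1,"wx":0,"wy":0,"wz":0},{"fingers":1.0,"x":-0.05,"y":0,"z":2.5,"wx":0,"wy":0,"wz":0},{"fingers":1.0,"x":-0.05,"y":0,"z":4,"wx":0,"wy":0,"wz":0},{"fingers":1.0,"x":-0.05,"y":0,"z":5.5,"wx":0,"wy":0,"wz":0},{"fingers":1.0,"x":-0.05,"y":0,"z":7,"wx":0,"wy":0,"wz":0},{"fingers":1.0,"x":-0.05,"y":0,"z":8,"wx":0,"wy":0,"wz":0},{"fingers":1.0,"x":-0.05,"y":0,"z":8,"wx":0,"wy":0,"wz":0},{"fingers":1.0,"x":-0.05,"y":0,"z":8,"wx":0,"wy":0,"wz":0}])

```text
time_s: 9.0
ee_pos: [582.4, -158.3, 271.9]
ee_rot: [179.9, 0.0, 99.6]
force: [0.3, -0.2, -1.2]
gripper_width: 13.7
```

```bash
python3 - <<'E'
from h import *
go(15,-2.0,233.3)
st=monitor.state();im=save('wrist','w8.png')
np.save('w8pose.npy',np.r_[st['ee_pos'],st['ee_rot']])
cv2.imwrite('pics/w8z.png',cv2.resize(im[150:330,210:430,::-1],None,fx=3.3333,fy=3.33333,interpolation=cv2.INTER_CUBIC))
E
```

```text
t 9.0 cab [ 15.86  -2.36 271.91] rot [1.799e+02 1.000e-02 9.961e+01] F [ 0.31 -0.18 -1.21] w 13.71
cm [ 0.036 -0.092  3.86 ] w [0.1  0.01 0.06]
```

View pics/w8z.png

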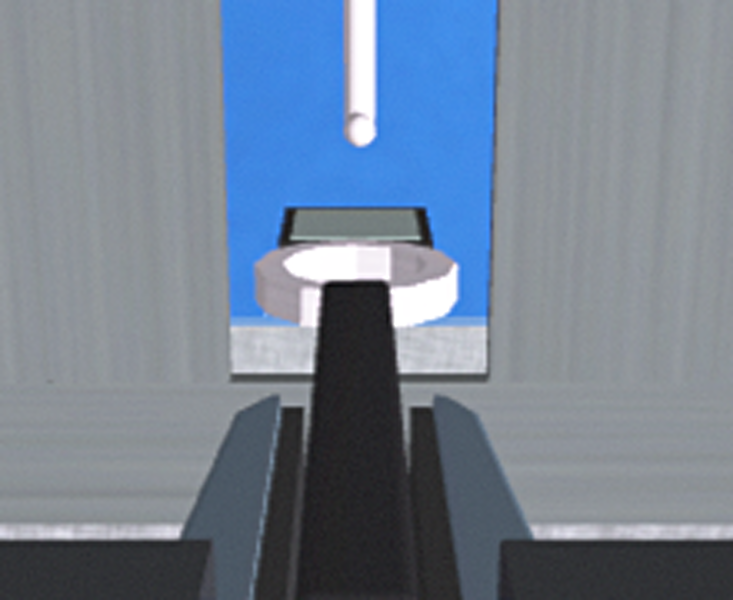

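Call:
apply_moves(plan=[{"fingers":1.0,"x":0.03,"y":-0.09,"z":1,"wx":0,"wy":0,"wz":0},{"fingers":1.0,"x":0.03,"y":-0.09,"z":2,"wx":0,"wy":0,"wz":0},{"fingers":1.0,"x":0.03,"y":-0.09,"z":3,"wx":0,"wy":0,"wz":0},{"fingers":1.0,"x":0.03,"y":-0.09,"z":3.85,"wx":0.1,"wy":0,"wz":0},{"fingers":1.0,"x":0.03,"y":-0.09,"z":3.85,"wx":0.1,"wy":0,"wz":0},{"fingers":1.0,"x":0.03,"y":-0.09,"z":3.85,"wx":0.1,"wy":0,"wz":0}])

```text
time_s: 9.65
ee_pos: [581.8, -158.2, 233.6]
ee_rot: [180.0, 0.0, 99.6]
force: [0.0, -0.8, -2.0]
gripper_width: 13.9
```

```bash
python3 - <<'E'
from h import *
go(-29,-2.0,233.3)
st=monitor.state();im=save('wrist','w9.png');s=save('scene','s9.png')
np.save('w9pose.npy',np.r_[st['ee_pos'],st['ee_rot']])
cv2.imwrite('pics/w9z.png',cv2.resize(im[150:330,210:430,::-1],None,fx=3.3333,fy=3.33333,interpolation=cv2.INTER_CUBIC))
t=onz('wrist',*proj('wrist',[554.7,-160.7,129],st),129,st);print(proj('wrist',[554.6,-160.6,129],st))
cv2.imwrite('pics/s9z.png',cv2.resize(s[150:285,225:355,::-1],None,fx=4,fy=4,interpolation=cv2.INTER_CUBIC))
E
```

```text
t 9.65 cab [ 15.26  -2.17 233.55] rot [1.7998e+02 2.0000e-02 9.9610e+01] F [ 0.01 -0.82 -1.97] w 13.86
cm [ 0.022 -4.426  0.024] w [0.02 0.02 0.06]
[318.02205798 200.09003812]
```

View pics/w9z.png

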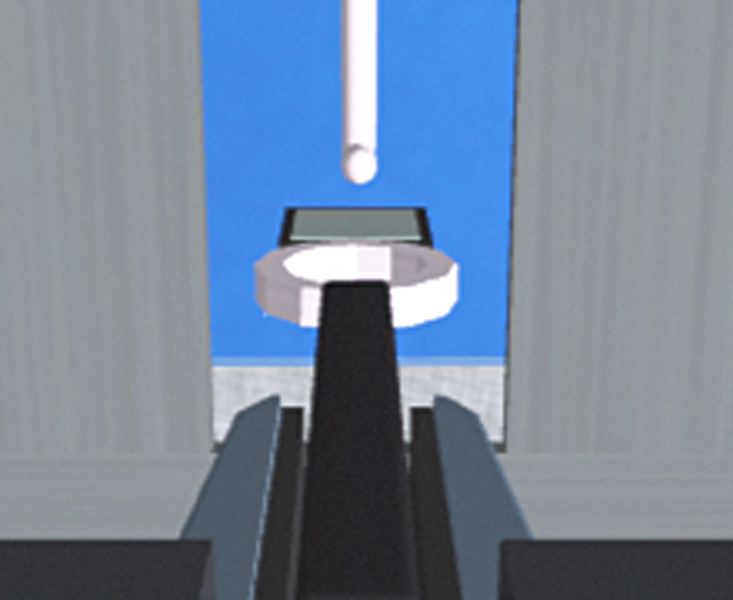

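View pics/s9z.png

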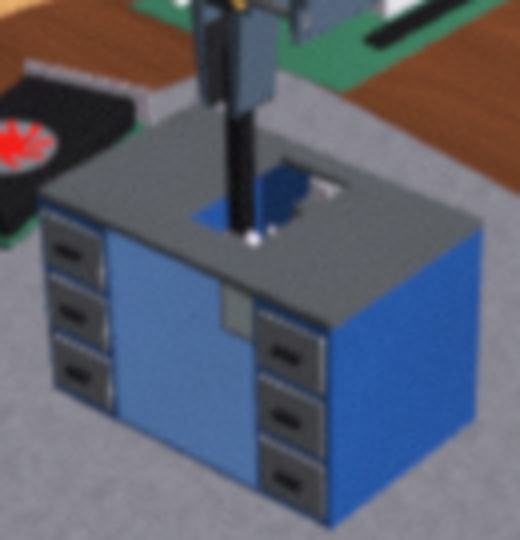

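Call:
apply_moves(plan=[{"fingers":1.0,"x":0.02,"y":-0.8,"z":0.02,"wx":0,"wy":0,"wz":0},{"fingers":1.0,"x":0.02,"y":-1.5,"z":0.02,"wx":0,"wy":0,"wz":0},{"fingers":1.0,"x":0.02,"y":-2.0,"z":0.02,"wx":0,"wy":0,"wz":0},{"fingers":1.0,"x":0.02,"y":-2.5,"z":0.02,"wx":0,"wy":0,"wz":0},{"fingers":1.0,"x":0.02,"y":-2.5,"z":0.02,"wx":0,"wy":0,"wz":0}])

```text
time_s: 10.25
ee_pos: [556.6, -162.4, 234.3]
ee_rot: [179.9, 0.1, 99.6]
force: [0.4, 0.4, -1.6]
gripper_width: 13.7
```

```bash
python3 - <<'E'
from h import *
go(-29,-2.0,233.3)
st=monitor.state();im=save('wrist','w10.png')
cv2.imwrite('pics/w10z.png',cv2.resize(im[150:330,210:430,::-1],None,fx=3.3333,fy=3.33333,interpolation=cv2.INTER_CUBIC))
E
```

```text
t 10.25 cab [-10.25  -2.17 234.32] rot [1.7991e+02 6.0000e-02 9.9580e+01] F [ 0.44  0.41 -1.6 ] w 13.68
cm [ 0.018 -1.875  0.099] w [0.09 0.06 0.03]
```

View pics/w10z.png

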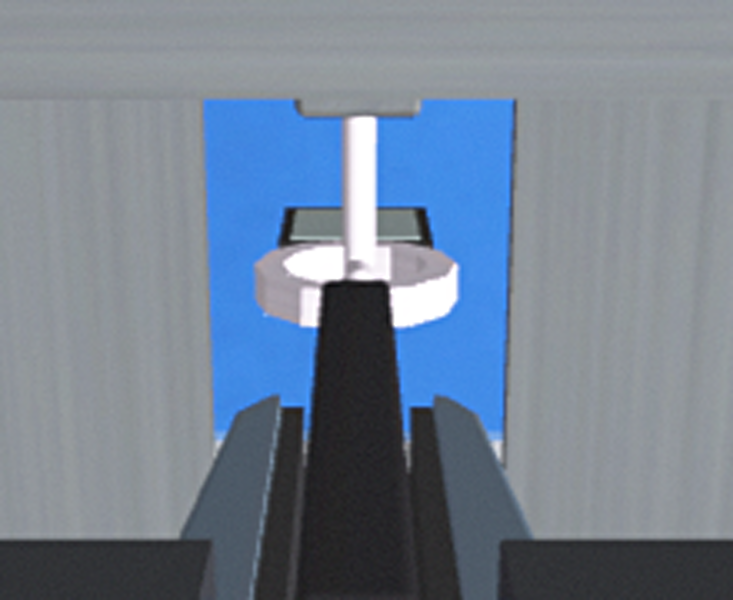

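Call:
apply_moves(plan=[{"fingers":1.0,"x":0.02,"y":-0.5,"z":0.05,"wx":0.1,"wy":0,"wz":0},{"fingers":1.0,"x":0.02,"y":-1.0,"z":0.05,"wx":0.1,"wy":0,"wz":0},{"fingers":1.0,"x":0.02,"y":-1.5,"z":0.05,"wx":0.1,"wy":0,"wz":0},{"fingers":1.0,"x":0.02,"y":-1.9,"z":0.05,"wx":0.1,"wy":0,"wz":0},{"fingers":1.0,"x":0.02,"y":-1.9,"z":0.05,"wx":0.1,"wy":0,"wz":0}])

```text
time_s: 10.8
ee_pos: [537.8, -165.4, 233.9]
ee_rot: [180.0, 0.1, 99.6]
force: [-0.7, -0.3, -1.2]
gripper_width: 13.7
```

```bash
python3 - <<'E'
from h import *
go(-29,-2.0,222)
st=monitor.state();im=save('wrist','w11.png')
cv2.imwrite('pics/w11z.png',cv2.resize(im[150:330,210:430,::-1],None,fx=3.3333,fy=3.33333,interpolation=cv2.INTER_CUBIC))
E
```

```text
t 10.8 cab [-29.37  -2.01 233.86] rot [1.7999e+02 6.0000e-02 9.9570e+01] F [-0.7  -0.3  -1.16] w 13.68
cm [0.003 0.037 1.186] w [0.01 0.06 0.02]
```

View pics/w11z.png

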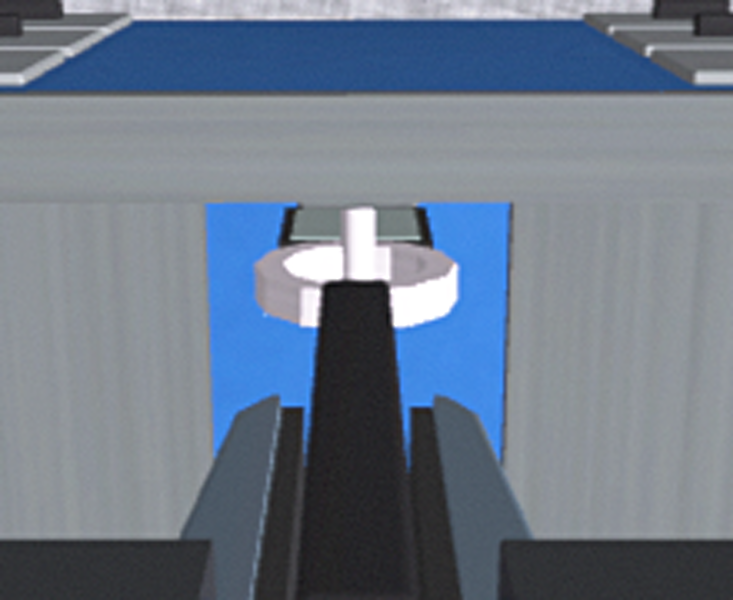

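Call:
apply_moves(plan=[{"fingers":1.0,"x":0,"y":0.03,"z":0.5,"wx":0,"wy":0,"wz":0},{"fingers":1.0,"x":0,"y":0.03,"z":1.0,"wx":0,"wy":0,"wz":0},{"fingers":1.0,"x":0,"y":0.03,"z":1.3,"wx":0,"wy":0,"wz":0},{"fingers":1.0,"x":0,"y":0.03,"z":1.3,"wx":0,"wy":0,"wz":0}])

```text
time_s: 11.25
ee_pos: [538.2, -165.2, 220.0]
ee_rot: [-179.9, 0.0, 99.6]
force: [-0.3, -0.2, -1.3]
gripper_width: 13.9
```

Call:
apply_moves(plan=[{"fingers":1.0,"x":0,"y":0,"z":0.15,"wx":0,"wy":0,"wz":0},{"fingers":1.0,"x":0,"y":0,"z":0.25,"wx":0,"wy":0,"wz":0}])

```text
time_s: 11.45
ee_pos: [538.4, -165.2, 217.6]
ee_rot: [-180.0, 0.0, 99.6]
force: [-0.8, -0.2, 1.7]
gripper_width: 13.6
```

Call:
apply_moves(plan=[{"fingers":1.0,"x":0,"y":0,"z":0.15,"wx":0,"wy":0,"wz":0},{"fingers":1.0,"x":0,"y":0,"z":0.2,"wx":0,"wy":0,"wz":0}])

```text
time_s: 11.65
ee_pos: [538.5, -165.3, 216.2]
ee_rot: [180.0, 0.1, 99.6]
force: [-0.9, -0.0, 3.3]
gripper_width: 13.9
```

Call:
apply_moves(plan=[{"fingers":1.0,"x":0,"y":0,"z":0.15,"wx":0,"wy":0,"wz":0},{"fingers":1.0,"x":0,"y":0,"z":0.25,"wx":0,"wy":0,"wz":0}])

```text
time_s: 11.85
ee_pos: [538.5, -165.3, 214.0]
ee_rot: [180.0, 0.1, 99.6]
force: [-0.8, 0.3, 3.1]
gripper_width: 13.6
```

Call:
apply_moves(plan=[{"fingers":1.0,"x":0,"y":0,"z":0.15,"wx":0,"wy":0,"wz":0},{"fingers":1.0,"x":0,"y":0,"z":0.25,"wx":0,"wy":0,"wz":0}])

```text
time_s: 12.05
ee_pos: [538.4, -165.2, 211.5]
ee_rot: [180.0, 0.1, 99.6]
force: [-0.5, -0.5, 3.1]
gripper_width: 13.9
```

```bash
python3 -c "
from h import *
go(-29,-2.0,210)"
```

```text
t 12.05 cab [-28.68  -1.96 211.47] rot [1.7997e+02 6.0000e-02 9.9580e+01] F [-0.48 -0.51  3.13] w 13.87
cm [-0.004 -0.032  0.147] w [0.03 0.06 0.03]
```

Call:
apply_moves(plan=[{"fingers":1.0,"x":0,"y":0,"z":0.15,"wx":0,"wy":0,"wz":0},{"fingers":1.0,"x":0,"y":0,"z":0.3,"wx":0,"wy":0,"wz":0}])

```text
time_s: 12.25
ee_pos: [538.5, -165.3, 208.3]
ee_rot: [180.0, 0.1, 99.6]
force: [-0.8, -0.1, 2.2]
gripper_width: 13.7
```

Call:
apply_moves(plan=[{"fingers":1.0,"x":0,"y":0,"z":0.1,"wx":0,"wy":0,"wz":0},{"fingers":1.0,"x":0,"y":0,"z":0.2,"wx":0,"wy":0,"wz":0}])

```text
time_s: 12.45
ee_pos: [538.4, -165.2, 206.2]
ee_rot: [180.0, 0.1, 99.6]
force: [-1.0, -0.1, 3.1]
gripper_width: 13.7
```

Call:
apply_moves(plan=[{"fingers":1.0,"x":0,"y":0,"z":0.1,"wx":0,"wy":0,"wz":0},{"fingers":1.0,"x":0,"y":0,"z":0.2,"wx":0,"wy":0,"wz":0}])

```text
time_s: 12.65
ee_pos: [538.5, -165.2, 204.1]
ee_rot: [180.0, 0.1, 99.6]
force: [-1.1, 0.3, 3.7]
gripper_width: 13.9
```

Call:
apply_moves(plan=[{"fingers":1.0,"x":0,"y":0,"z":0.1,"wx":0,"wy":0,"wz":0},{"fingers":1.0,"x":0,"y":0,"z":0.2,"wx":0,"wy":0,"wz":0}])

```text
time_s: 12.85
ee_pos: [538.5, -165.3, 202.0]
ee_rot: [180.0, 0.1, 99.6]
force: [-1.0, 0.9, 2.8]
gripper_width: 13.5
```

Call:
apply_moves(plan=[{"fingers":1.0,"x":0,"y":0,"z":0.1,"wx":0,"wy":0,"wz":0},{"fingers":1.0,"x":0,"y":0,"z":0.15,"wx":0,"wy":0,"wz":0}])

```text
time_s: 13.05
ee_pos: [538.5, -165.2, 200.4]
ee_rot: [180.0, 0.1, 99.6]
force: [-0.6, -0.4, 2.4]
gripper_width: 13.8
```

```bash
python3 -c "
from h import *
go(-29,-2.0,200)"
```

```text
t 13.05 cab [-28.65  -1.96 200.35] rot [1.7997e+02 6.0000e-02 9.9580e+01] F [-0.61 -0.44  2.4 ] w 13.83
cm [-0.004 -0.035  0.035] w [0.03 0.06 0.03]
```

Call:
apply_moves(plan=[{"fingers":1.0,"x":0,"y":0,"z":0.1,"wx":0,"wy":0,"wz":0},{"fingers":1.0,"x":0,"y":0,"z":0.2,"wx":0,"wy":0,"wz":0}])

```text
time_s: 13.25
ee_pos: [538.5, -165.3, 198.3]
ee_rot: [180.0, 0.1, 99.6]
force: [-1.9, -0.3, 3.6]
gripper_width: 13.3
```

Call:
apply_moves(plan=[{"fingers":1.0,"x":0,"y":0,"z":0.1,"wx":0,"wy":0,"wz":0},{"fingers":1.0,"x":0,"y":0,"z":0.15,"wx":0,"wy":0,"wz":0}])

```text
time_s: 13.45
ee_pos: [538.5, -165.2, 196.6]
ee_rot: [180.0, 0.1, 99.6]
force: [-0.3, 0.5, 3.0]
gripper_width: 13.4
```

Call:
apply_moves(plan=[{"fingers":1.0,"x":0,"y":0,"z":0.1,"wx":0,"wy":0,"wz":0},{"fingers":1.0,"x":0,"y":0,"z":0.15,"wx":0,"wy":0,"wz":0}])

```text
time_s: 13.65
ee_pos: [538.5, -165.3, 195.1]
ee_rot: [180.0, 0.1, 99.6]
force: [-1.5, 0.4, 4.9]
gripper_width: 13.6
```

Call:
apply_moves(plan=[{"fingers":1.0,"x":0,"y":0,"z":0.05,"wx":0,"wy":0,"wz":0},{"fingers":1.0,"x":0,"y":0,"z":0.1,"wx":0,"wy":0,"wz":0}])

```text
time_s: 13.85
ee_pos: [538.5, -165.3, 194.4]
ee_rot: [180.0, 0.1, 99.6]
force: [-2.0, 0.4, 4.8]
gripper_width: 13.9
```

```bash
python3 -c "
from h import *
go(-29,-2.0,190)"
```

```text
t 13.85 cab [-28.58  -2.02 194.42] rot [1.7995e+02 7.0000e-02 9.9580e+01] F [-1.99  0.38  4.79] w 13.87
cm [ 0.003 -0.042  0.442] w [0.05 0.07 0.03]
```

Call:
apply_moves(plan=[{"fingers":1.0,"x":0,"y":0,"z":0.1,"wx":0,"wy":0,"wz":0},{"fingers":1.0,"x":0,"y":0,"z":0.1,"wx":0,"wy":0,"wz":0}])

```text
time_s: 14.05
ee_pos: [538.5, -165.3, 194.1]
ee_rot: [179.9, 0.1, 99.6]
force: [-2.7, 1.6, 7.9]
gripper_width: 13.7
```

Call:
apply_moves(plan=[{"fingers":1.0,"x":0,"y":0,"z":0.12,"wx":0,"wy":0,"wz":0},{"fingers":1.0,"x":0,"y":0,"z":0.15,"wx":0,"wy":0,"wz":0},{"fingers":1.0,"x":0,"y":0,"z":0.15,"wx":0,"wy":0,"wz":0}])

```text
time_s: 14.35
ee_pos: [538.6, -165.3, 193.7]
ee_rot: [179.9, 0.1, 99.6]
force: [-1.8, 1.4, 7.8]
gripper_width: 13.8
```

Call:
apply_moves(plan=[{"fingers":1.0,"x":0,"y":0,"z":0.15,"wx":0,"wy":0,"wz":0},{"fingers":1.0,"x":0,"y":0,"z":0.2,"wx":0,"wy":0,"wz":0},{"fingers":1.0,"x":0,"y":0,"z":0.2,"wx":0,"wy":0,"wz":0}])

```text
time_s: 14.65
ee_pos: [538.6, -165.2, 193.2]
ee_rot: [179.8, 0.1, 99.6]
force: [-2.2, 0.6, 10.0]
gripper_width: 13.8
```

```bash
python3 -c "
from h import *
for i in range(2):
  go(-29,-2.0,190); cams.grab_frame('wrist')
go(-29,-2,190)"
```

```text
t 14.65 cab [-28.56  -1.98 193.17] rot [1.7985e+02 1.3000e-01 9.9580e+01] F [-2.15  0.65  9.99] w 13.82
cm [-0.001 -0.045  0.316] w [0.15 0.13 0.03]
t 14.7 cab [-28.59  -1.99 193.18] rot [1.7985e+02 1.2000e-01 9.9580e+01] F [-1.89  1.42  9.97] w 13.62
cm [-0.    -0.041  0.317] w [0.15 0.12 0.03]
t 14.75 cab [-28.57  -1.98 193.2 ] rot [1.7984e+02 1.3000e-01 9.9580e+01] F [-1.81 -0.31  9.71] w 13.95
cm [-0.001 -0.043  0.32 ] w [0.16 0.13 0.03]
```

Call:
apply_moves(plan=[{"fingers":1.0,"x":0,"y":0,"z":0.05,"wx":0,"wy":0,"wz":0},{"fingers":1.0,"x":0,"y":0,"z":-0.1,"wx":0,"wy":0,"wz":0},{"fingers":1.0,"x":0,"y":0,"z":-0.1,"wx":0,"wy":0,"wz":0}])

```text
time_s: 15.05
ee_pos: [538.4, -165.2, 194.7]
ee_rot: [179.8, 0.1, 99.6]
force: [-2.0, 0.3, 5.1]
gripper_width: 13.7
```

```bash
python3 -c "
from h import *
go(-29,-2.0,195)"
```

```text
t 15.05 cab [-28.73  -1.92 194.65] rot [1.7984e+02 1.3000e-01 9.9580e+01] F [-2.02  0.29  5.12] w 13.73
cm [-0.008 -0.027 -0.035] w [0.16 0.13 0.03]
```

Call:
apply_moves(plan=[{"fingers":1.0,"x":0,"y":0,"z":-0.05,"wx":0.1,"wy":0.1,"wz":0},{"fingers":1.0,"x":0,"y":0,"z":-0.05,"wx":0.1,"wy":0.1,"wz":0}])

```text
time_s: 15.25
ee_pos: [538.4, -165.3, 195.1]
ee_rot: [179.9, 0.0, 99.6]
force: [-0.0, 0.8, 3.0]
gripper_width: 13.5
```

```bash
python3 -c "
from h import *
go(-29,-2.0,195)"
```

```text
t 15.25 cab [-28.7   -2.01 195.08] rot [1.7994e+02 3.0000e-02 9.9580e+01] F [-0.02  0.78  3.03] w 13.53
cm [ 0.001 -0.03   0.008] w [0.06 0.03 0.03]
```

Call:
apply_moves(plan=[{"fingers":1.0,"x":0,"y":0,"z":-0.05,"wx":0,"wy":0,"wz":0},{"fingers":1.0,"x":0,"y":0,"z":-0.05,"wx":0,"wy":0,"wz":0}])

```text
time_s: 15.45
ee_pos: [538.5, -165.3, 195.3]
ee_rot: [180.0, 0.0, 99.6]
force: [-1.2, -0.4, 2.7]
gripper_width: 13.7
```

```bash
python3 -c "
from h import *
go(-29,-2.0,195)"
```

```text
t 15.45 cab [-28.66  -2.03 195.35] rot [1.7995e+02 3.0000e-02 9.9580e+01] F [-1.16 -0.39  2.68] w 13.73
cm [ 0.003 -0.033  0.035] w [0.05 0.03 0.03]
```

Call:
apply_moves(plan=[{"fingers":1.0,"x":0,"y":0,"z":-0.07,"wx":0,"wy":0,"wz":0},{"fingers":1.0,"x":0,"y":0,"z":-0.07,"wx":0,"wy":0,"wz":0}])

```text
time_s: 15.65
ee_pos: [538.4, -165.3, 195.7]
ee_rot: [180.0, 0.0, 99.6]
force: [-0.7, 0.1, 1.5]
gripper_width: 13.9
```

```bash
python3 -c "
from h import *
go(-29,-2.0,195)"
```

```text
t 15.65 cab [-28.68  -2.   195.73] rot [1.7997e+02 2.0000e-02 9.9580e+01] F [-0.74  0.14  1.47] w 13.93
cm [ 0.    -0.031  0.073] w [0.03 0.02 0.03]
```

Call:
apply_moves(plan=[{"fingers":1.35,"x":0,"y":0,"z":-0.03,"wx":0,"wy":0,"wz":0},{"fingers":1.5,"x":0,"y":0,"z":-0.03,"wx":0,"wy":0,"wz":0},{"fingers":1.7,"x":0,"y":0,"z":-0.03,"wx":0,"wy":0,"wz":0},{"fingers":2.2,"x":0,"y":0,"z":-0.03,"wx":0,"wy":0,"wz":0},{"fingers":3.5,"x":0,"y":0,"z":-0.03,"wx":0,"wy":0,"wz":0},{"fingers":5,"x":0,"y":0,"z":-0.03,"wx":0,"wy":0,"wz":0},{"fingers":5,"x":0,"y":0,"z":-0.03,"wx":0,"wy":0,"wz":0},{"fingers":5,"x":0,"y":0,"z":-0.03,"wx":0,"wy":0,"wz":0}], newtons=10)

```text
time_s: 16.45
ee_pos: [538.4, -165.3, 196.1]
ee_rot: [180.0, 0.0, 99.6]
force: [0.5, 1.1, 0.4]
gripper_width: 49.1
```

```bash
python3 - <<'E'
from h import *
go(-29,-2.0,280)
im=save('wrist','w12.png')
E
```

```text
t 16.45 cab [-28.68  -2.   196.06] rot [1.7997e+02 2.0000e-02 9.9580e+01] F [0.5  1.1  0.37] w 49.14
cm [-2.000e-03 -2.600e-02 -8.394e+00] w [0.03 0.02 0.03]
```

View pics/w12.png

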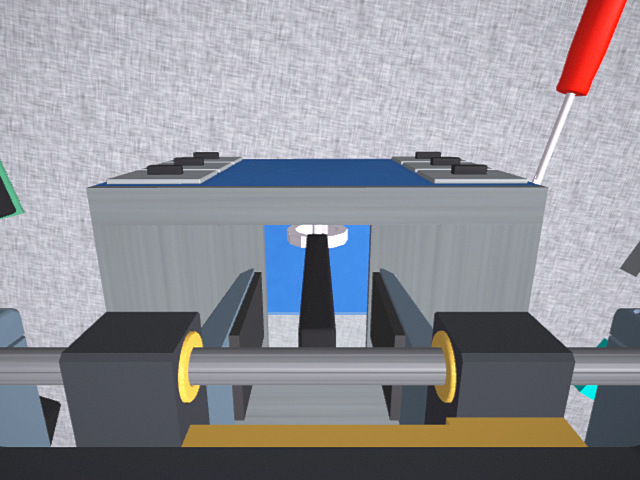

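Call:
apply_moves(plan=[{"fingers":5,"x":0,"y":0,"z":-2,"wx":0,"wy":0,"wz":0},{"fingers":5,"x":0,"y":0,"z":-4,"wx":0,"wy":0,"wz":0},{"fingers":5,"x":0,"y":0,"z":-6,"wx":0,"wy":0,"wz":0},{"fingers":5,"x":0,"y":0,"z":-8,"wx":0,"wy":0,"wz":0},{"fingers":5,"x":0,"y":0,"z":-11,"wx":0,"wy":0,"wz":0},{"fingers":5,"x":0,"y":0,"z":-11,"wx":0,"wy":0,"wz":0},{"fingers":5,"x":0,"y":0,"z":-11,"wx":0,"wy":0,"wz":0}])

```text
time_s: 17.2
ee_pos: [538.5, -165.3, 306.4]
ee_rot: [179.9, 0.0, 99.6]
force: [-1.0, 0.1, -1.3]
gripper_width: 49.9
```

```bash
python3 - <<'E'
from h import *
go(-29,-2.0,330)
st=monitor.state();im=save('wrist','w13.png')
np.save('w13pose.npy',np.r_[st['ee_pos'],st['ee_rot']])
s=save('scene','s13.png')
cv2.imwrite('pics/w13z.png',cv2.resize(im[150:330,210:430,::-1],None,fx=3.3333,fy=3.33333,interpolation=cv2.INTER_CUBIC))
cv2.imwrite('pics/s13z.png',cv2.resize(s[150:285,225:355,::-1],None,fx=4,fy=4,interpolation=cv2.INTER_CUBIC))
E
```

```text
t 17.2 cab [-28.65  -2.01 306.36] rot [1.7991e+02 5.0000e-02 9.9580e+01] F [-1.01  0.11 -1.3 ] w 49.85
cm [-1.000e-03 -3.100e-02 -2.364e+00] w [0.09 0.05 0.03]
```

View pics/w13z.png

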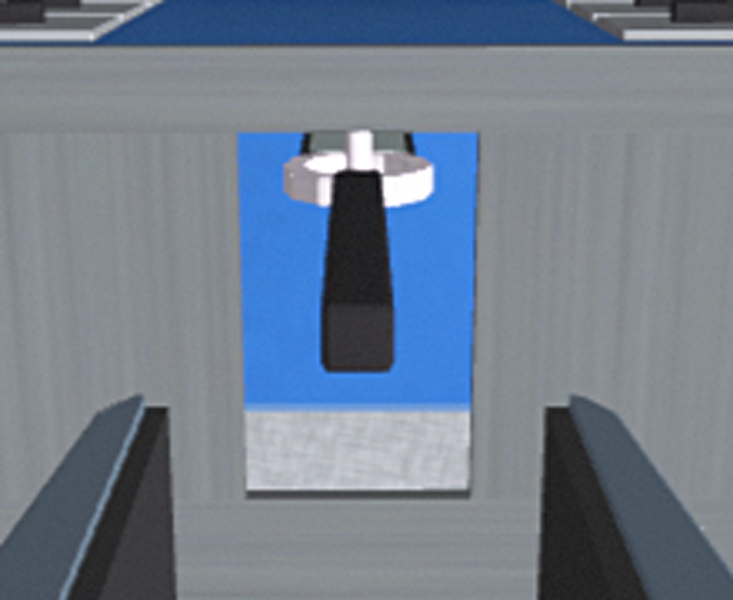

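View pics/s13z.png

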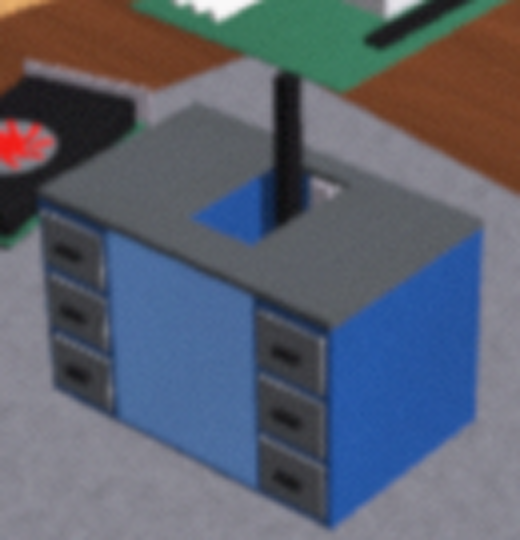

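Call:
apply_moves(plan=[{"fingers":5,"x":0,"y":0,"z":-2,"wx":0,"wy":0,"wz":0},{"fingers":5,"x":0,"y":0,"z":-2,"wx":0,"wy":0,"wz":0},{"fingers":5,"x":0,"y":0,"z":-2,"wx":0,"wy":0,"wz":0},{"fingers":5,"x":0,"y":0,"z":-2,"wx":0,"wy":0,"wz":0},{"fingers":5,"x":0,"y":0,"z":-2,"wx":0,"wy":0,"wz":0},{"fingers":5,"x":0,"y":0,"z":-2,"wx":0,"wy":0,"wz":0},{"fingers":5,"x":0,"y":0,"z":-2,"wx":0,"wy":0,"wz":0},{"fingers":5,"x":0,"y":0,"z":-2,"wx":0,"wy":0,"wz":0}])

```text
time_s: 18.1
ee_pos: [537.8, -165.1, 324.7]
ee_rot: [-179.9, -0.1, 99.6]
force: [-0.3, -0.4, -0.4]
gripper_width: 50.0
```

```bash
python3 - <<'E'
from h import *
go(-29,-2.0,330)
a=cams.grab_frame('scene').astype(int);b=cams.grab_frame('scene').astype(int)
for i in range(6): c=cams.grab_frame('scene').astype(int)
r=(slice(160,240),slice(275,320))
print(np.abs(a-b)[r].mean(),np.abs(a-c)[r].mean(),np.abs(a-c)[0:60,0:60].mean())
st=monitor.state();im=save('wrist','w14.png')
cv2.imwrite('pics/w14z.png',cv2.resize(im[130:330,210:430,::-1],None,fx=3,fy=3,interpolation=cv2.INTER_CUBIC))
# eye height check: ring left/right & handle top
E
```

```text
t 18.1 cab [-29.3   -1.67 324.67] rot [-1.799e+02 -5.000e-02  9.958e+01] F [-0.26 -0.39 -0.41] w 50.0
cm [-0.032  0.029 -0.533] w [-0.1  -0.05  0.03]
1.5240740740740741 1.4837962962962963 1.3592592592592592
```

View pics/w14z.png

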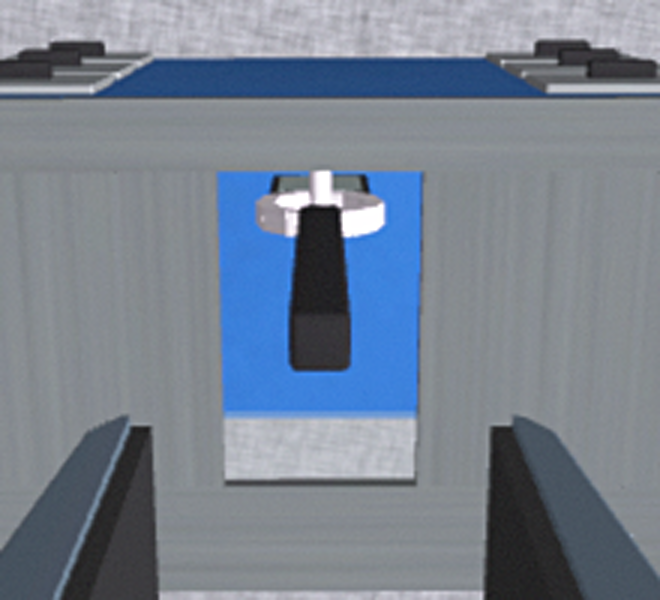

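```bash
python3 -c "
from h import *
print(env.job_done())"
```

```text
the job is handed in; nothing more can be done
None
```

The mirror is hanging by its ring on the sliding hook, the hook is pressed down to its lower stop, and the arm is clear above it. I handed the job in at about 18.5 s; no verdict came back.

- **Carrying out:** I found the stand, opening and hook tip with the wrist camera. The mirror was lifted clear of its holder, lowered through the opening, and its ring passed over the tip onto the bar. I never touched the tip to measure its height. The camera put it at 129 mm, and the ring met the bar about 1.5 mm higher than that implied.
- **Pressing:** The hook slid about 24 mm under 3–5 N measured at the wrist. I then held about 10 N there for roughly 0.2 s; with the mirror's weight that is about 11 N on the hook, slightly under the 12 N asked. The highest reading was 10.0 N.
- **Last checks:**
  - In the pictures the mirror hangs upright and square, with the ring on the bar. The ring centre is at about x −29 mm, y within 1 mm and z about 82 mm in the cabinet's frame.
  - Pictures taken 0.35 s apart differ only by noise, so it is at rest.
  - I saw no sign of the mirror or robot touching the roof, and never moved near the bystanders. I did not measure their final positions.
- **Disagreements:**
  - The top camera put the handle about 4 mm off the wrist camera's position in y.
  - The wrist camera reads about 1.5–2 mm off sideways. I corrected for it by comparing the ring and the opening in the same picture.
  - Just after retreating, the empty gripper still read −1.3 N vertically. It settled to −0.4 N.

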